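Sort the corks at the glass bench

TASK

Sort the five mixed corks on the bench to where they belong. Close the two upright glass tubes with the two plain corks, each with the one that fits its bore, and put the three blow corks (the ones with a steel nipple) back in the cork rack, each in the hole of its size. Every cork must be pushed fully home, its shoulder down on the rim.

Things in the scene. Friction and masses are not known exactly. Their poses are not given: they have to be found in the camera images.
- blow_cork_small: Small blow cork (steel hose nipple, 13 mm across, 15 mm tall, with an 18 mm collar, upright on its top): straight head 34 mm across, 28 mm tall, over an 18 mm plug tapering from 23 to 16 mm; fits a 26 mm bore, shoulder on the rim. Starts upright, plug down, on the bench. Origin: centre of the plug's foot; z up, shoulder at +18, cork top at +46 mm.
- blow_cork_medium: Medium blow cork (steel hose nipple, 13 mm across, 15 mm tall, with an 18 mm collar, upright on its top): straight head 41 mm across, 28 mm tall, over an 18 mm plug tapering from 30 to 23 mm; fits a 33 mm bore, shoulder on the rim. Starts upright, plug down, on the bench. Origin: centre of the plug's foot; z up, shoulder at +18, cork top at +46 mm.
- blow_cork_large: Large blow cork (steel hose nipple, 13 mm across, 15 mm tall, with an 18 mm collar, upright on its top): straight head 48 mm across, 28 mm tall, over an 18 mm plug tapering from 37 to 30 mm; fits a 40 mm bore, shoulder on the rim. Starts upright, plug down, on the bench. Origin: centre of the plug's foot; z up, shoulder at +18, cork top at +46 mm.
- plain_cork_medium: Medium plain cork (bare flat top, no nipple): straight head 41 mm across, 28 mm tall, over an 18 mm plug tapering from 30 to 23 mm; fits a 33 mm bore, shoulder on the rim. Starts upright, plug down, on the bench. Origin: centre of the plug's foot; z up, shoulder at +18, cork top at +46 mm.
- plain_cork_large: Large plain cork (bare flat top, no nipple): straight head 48 mm across, 28 mm tall, over an 18 mm plug tapering from 37 to 30 mm; fits a 40 mm bore, shoulder on the rim. Starts upright, plug down, on the bench. Origin: centre of the plug's foot; z up, shoulder at +18, cork top at +46 mm.
- tube_medium: Medium tube: an open whitish glass tube standing upright in a square hardwood foot (74 x 74 x 30 mm), bore 33 mm, outside 38 mm, rim 110 mm above the bench, hollow for 95 mm below the rim; the narrower of the two. It does not move. Origin: on the tube's axis at bench height; z up.
- tube_large: Large tube: an open whitish glass tube standing upright in a square hardwood foot (74 x 74 x 30 mm), bore 40 mm, outside 45 mm, rim 110 mm above the bench, hollow for 95 mm below the rim; the wider of the two. It does not move. Origin: on the tube's axis at bench height; z up.
- cork_rack: Light oak block 66 x 180 mm, top 36 mm above the bench, on a dark base board 80 x 194 mm, with a row of three holes 26 mm deep: 26 mm across at y = -58 mm, 33 mm at y = 0, 40 mm at y = +58 mm (own frame). Lies turned any way round; does not move. Origin: centre of its underside; y along the row towards the largest hole, z up.

How it is judged:
By the outcome, as a careful person would: the job done as asked, in the order asked, and still so for the second after the job is handed in, with the robot touching nothing.
It also fails if it takes over 120 s, if anything falls off the work surface, if the arm or the gripper's body presses on something with over 40 N, if the wrist force passes 120 N, or if a joint passes its speed limit or range.

ROBOT

A 7-joint arm with a two-finger parallel gripper is mounted at the origin on a cart in front of the work surface, level with it; the furniture and walls round the work are solid. World frame = base frame: x ahead of the robot, y to its left, z up, the work surface at z = 0. Lengths are in m, angles in degrees, forces in N, time in s.
With the tool pointing down it reaches from about 0.425 to 0.875 m from the base axis. Payload 4.7 kg.
Tool frame: the origin (TCP) lies on the mounting face of the last link; the fingertips stand tcp_to_tips ahead of it and the grasp point (between the pads) lies 164 mm ahead of it (tcp_to_tips is the distance from the TCP to the fingertips, in m); z points along the fingers, y is the line along which they close (so a half turn about z gives the same grasp; the last joint's range is limited). The gripper opens to 87 mm and grips with 3 to 60 N. Pads are 19 mm wide; open, the fingers measure 117 mm over their backs; the gripper's body (75 mm by 190 mm) begins 51 mm behind the grasp point.
Start: joints at [70.709, 18.392, -4.016, 83.108, 1.295, 78.541, -3.26], TCP at [0.223, -0.61, 0.405] pointing down, gripper open.
Joint ranges: [-163.93, 163.93], [-17.29, 119.83], [-79.2, 71.16], [3.27, 140.29], [-89.18, 269.18], [5.43, 117.66], [-154.24, 154.24]. Speed limits (degrees/s): [147.25, 147.25, 180, 180, 180, 180, 180].

INTERFACE

Orientations are given as [roll, pitch, yaw] about the fixed x, y, z axes, in that order (R = Rz(yaw) Ry(pitch) Rx(roll)).
In Python, from cell import get_obs, read_camera, sign_off, tcp_to_tips gives the robot as it stands.
- The arm moves only by the tool drive_tool, never from a script. Its argument "rows" is one flat list of numbers, 7 for each row, row after row: the shift along the tool's x, y, z in m, then the turn, a rotation vector about the tool's x, y, z in rad, then the gripper command: -1 is shut, 1 is fully open, values between are in proportion. In form: [tx, ty, tz, rx, ry, rz, fingers, tx, ty, tz, rx, ry, rz, fingers, ...]. A call has 1 to 5 rows; each row shifts and turns the commanded pose from where the row before left it, along the tool's axes as they then stand; what a row does not reach is not made up. A row lasts 1/8 s, in which the tool goes at most 62.5 mm and 10.7 degrees, less where a joint would pass 70% of its speed; a pose out of reach is approached as far as the arm can. A call is refused whole if a number of a shift passes 0.0625 or a number of a turn 0.188, either way. A call with a gripper value outside its range is refused whole. The fingers move at their own pace and stop on an object; "grip_force" is the grip in N (left out, the last holds). Time passes only in rows, so rows that do not move let the fingers close. It gives the time, the measured TCP pose, the force, the opening and the grip force at its end, in the units of the state.
- get_obs(): the state, without advancing time (a new reading comes with each control period).
- read_camera(name): name is "scene" or "side" or "wrist"; returns a dict with "color" (480x640x3 uint8, blue, green, red), "fov_y" (degrees; the focal length in pixels is half the picture's height over the tangent of half this angle, whatever the lens; pixels are square), "cx", "cy" (the principal point, pixels), "cam_to_world" (4x4, takes a point from camera to world coordinates); the wrist camera has in their place "mount" (4x4, takes a point from camera to tool coordinates, whose origin is the TCP and whose axes are the flange's). Camera axes: x right, y up, looking along -z (the intrinsics and any distortion apply to the point x, -y, -z); pixel columns grow to the right and rows downward; lengths in m; the calibration is good to about 2 mm. A picture is of the moment at which its call begins: read the wrist's pose just before it. There is no depth.
- sign_off(): hands the job in; it is judged then, once.
The state is a dict: "time_s": time; "qpos": joint angles; "joint_velocities": joint speeds; "effort": joint torques, N m; "tool_pos": TCP position; "tool_rot": TCP orientation; "force": force on the tool from outside, world axes, zero at the start; "wrist_torque": the same for the moment, N m; "grip_width": finger opening in m; "grasp_force": force on a finger pad.
Only numpy, scipy, OpenCV 4.12 (cv2) and the standard library are available. Lean on these libraries where they do the work, as an engineer would, in place of code of your own. Each camera call takes 0.05 s, during which the arm holds its last target. There are 200 camera calls.

## Working session

There is one attempt and no reset: what is moved stays moved. The work goes in short steps, Python scripts to look and compute and a tool call to move; the robot and the scene stay as the last step left them, time stands still between calls to the robot, and variables do not carry over. Pictures are saved under pics/ and viewed, at most 14 in all, crops included, and the job is handed in when it is done.

Besides the shell and the picture viewer there is one more tool, called after "Request:" as a command line: name --argument value ..., lists and objects as JSON in quotes. drive_tool: Moves the arm, as the interface text tells. Its arguments: {"type":"object","properties":{"rows":{"type":"array","items":{"type":"number"}},"grip_force":{"type":"number"}},"required":["rows"]}

```bash
ls; mkdir -p pics
python3 - <<'E'
from cell import *
import cv2
print(get_obs(),tcp_to_tips)
for n in("scene","side","wrist"):
    r=read_camera(n);cv2.imwrite(f"pics/{n}0.png",r["color"]);print({k:v for k,v in r.items() if k!="color"})
E
```

```text
pics
{'time_s': 0.0, 'qpos': array([70.70757513, 18.43799491, -4.01461905, 83.17291338,  1.2950806 ,
       78.5394204 , -3.26039142]), 'joint_velocities': array([-0.04109135,  0.01183123,  0.02255264,  0.04227339, -0.02034263,
        0.0393464 , -0.0551992 ]), 'effort': array([ 9.75880430e-04, -4.91290784e+01, -4.03595427e-01, -3.12524736e+01,
       -6.41063601e-02,  4.37052338e-02,  1.71541378e-04]), 'tool_pos': array([ 0.22327596, -0.61024179,  0.40369055]), 'tool_rot': array([-1.79894910e+02,  5.96466163e-03,  2.01008947e+01]), 'force': array([ 0.69978085, -0.15010777,  0.24542403]), 'wrist_torque': array([-0.05730772, -0.05461118,  0.02894144]), 'grasp_force': 0.0, 'grip_width': 0.08688707655625992} 0.1822
{'fov_y': 53.051619017988514, 'cx': 315.5775673194637, 'cy': 241.29404375001764, 'cam_to_world': array([[-0.11818196, -0.76288584,  0.63564001,  1.11098527],
       [ 0.99277855, -0.07750566,  0.09156211,  0.20197035],
       [-0.02058574,  0.64187076,  0.76653647,  0.67390353],
       [ 0.        ,  0.        ,  0.        ,  1.        ]])}
{'fov_y': 51.92726457254087, 'cx': 314.6090834281001, 'cy': 234.12315337258505, 'cam_to_world': array([[ 0.88148144,  0.32248716, -0.3449529 ,  0.265937  ],
       [-0.47221656,  0.59979285, -0.64595671, -0.45384682],
       [-0.00141247,  0.73229132,  0.68099004,  0.61890535],
       [ 0.        ,  0.        ,  0.        ,  1.        ]])}
{'fov_y': 66.76379772405888, 'cx': 319.10913549218844, 'cy': 241.8990207678698, 'mount': array([[ 5.29183180e-04,  9.56433456e-01,  2.91949935e-01,
         7.95350480e-02],
       [ 9.99999835e-01, -4.40458157e-04, -3.69632468e-04,
         4.50875105e-04],
       [-2.24937128e-04,  2.91950083e-01, -9.56433531e-01,
         2.06401459e-02],
       [ 0.00000000e+00,  0.00000000e+00,  0.00000000e+00,
         1.00000000e+00]])}
```

View pics/scene0.png

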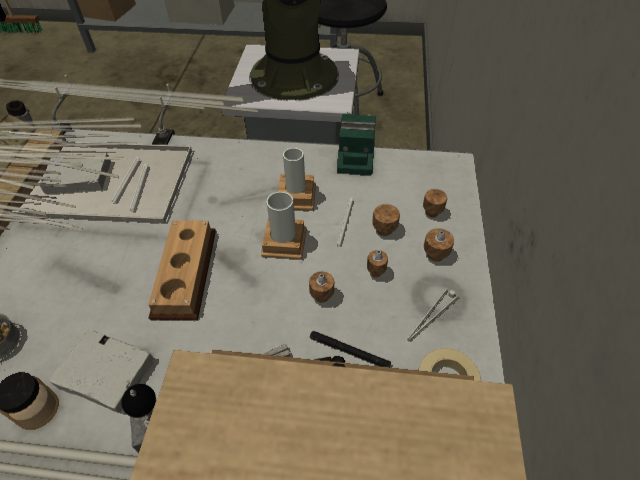

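View pics/side0.png

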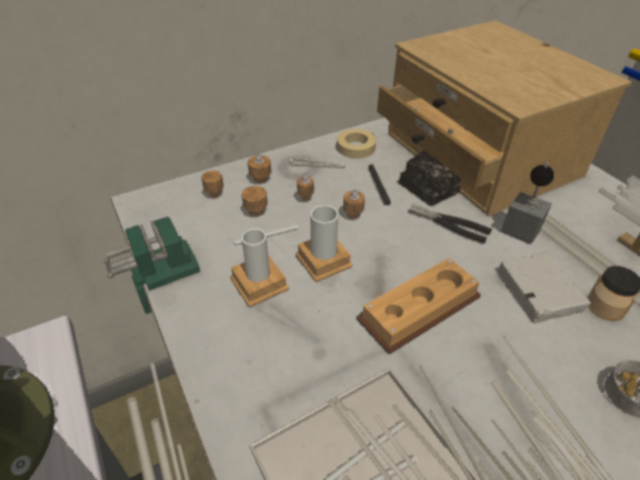

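The scene view shows the rack at left (holes at about 187,235 / 181,261 / 175,291) and the tube rims at (294,155), the narrower, and (281,203). Plain corks are at (386,219) and (435,202), and blow corks at (438,243), (377,262) and (322,285). In the side view the corks are at (255,200), (212,183), (260,167), (305,187) and (354,203).

```bash
cat > h.py <<'E'
import numpy as np, cv2
from cell import *
from scipy.spatial.transform import Rotation as R
def grab(n,save=None):
    o=get_obs(); r=read_camera(n)
    if n=="wrist":
        T=np.eye(4);T[:3,:3]=R.from_euler("xyz",o["tool_rot"],degrees=True).as_matrix();T[:3,3]=o["tool_pos"]
        r["cam_to_world"]=T@r["mount"]
    r["f"]=240/np.tan(np.radians(r["fov_y"]/2))
    if save: cv2.imwrite("pics/"+save,r["color"])
    return r
def ray(r,u,v):
    T=r["cam_to_world"];d=T[:3,:3]@np.array([(u-r["cx"])/r["f"],-(v-r["cy"])/r["f"],-1]);return T[:3,3],d
def plane(r,u,v,z):
    c,d=ray(r,u,v);return c+d*(z-c[2])/d[2]
def proj(r,p):
    T=r["cam_to_world"];q=T[:3,:3].T@(np.asarray(p)-T[:3,3]);return np.array([r["cx"]-r["f"]*q[0]/q[2],r["cy"]+r["f"]*q[1]/q[2]])
def tri(rs,ps):
    A=np.zeros((3,3));b=np.zeros(3)
    for r,p in zip(rs,ps):
        c,d=ray(r,*p);d=d/np.linalg.norm(d);M=np.eye(3)-np.outer(d,d);A+=M;b+=M@c
    return np.linalg.solve(A,b)
def corkmask(im):
    h=cv2.cvtColor(im,cv2.COLOR_BGR2HSV)
    return cv2.morphologyEx(cv2.inRange(h,(3,90,40),(18,255,230)),cv2.MORPH_CLOSE,np.ones((5,5)))
def blobs(im):
    n,l,s,c=cv2.connectedComponentsWithStats(corkmask(im));return [(c[i],s[i]) for i in range(1,n) if s[i][4]>120]
E
python3 - <<'E'
from h import *
S=grab("scene");D=grab("side")
for r in(S,D):
    for c,s in blobs(r["color"]): print(c.round(1),s,plane(r,*c,.03).round(4))
    print()
print("tubes");
for a,b in(((294,155),(255,239)),((281,203),(324,214))):
    print(tri((S,D),(a,b)).round(4),plane(S,*a,.11).round(4),plane(D,*b,.11).round(4))
print("holes")
for a,b in(((187,235),(395,311)),((181,261),(423,294)),((175,291),(450,277))):
    print(plane(S,*a,.036).round(4),plane(D,*b,.036).round(4))
E
```

```text
[17.8 16.7] [  0   0  37  23 305] [-0.1921 -0.8513  0.03  ]
[104.8   8.2] [ 77   0  58  21 918] [-0.2648 -0.6123  0.03  ]
[ 26.2 169.7] [  5 163  42  19 444] [ 0.4479 -0.4831  0.03  ]
[301.4 193.2] [278 174  38  36 649] [0.4608 0.0839 0.03  ]
[ 18.9 197.8] [  0 188  32  19 178] [ 0.5264 -0.4561  0.03  ]
[434.4 202. ] [423 189  24  28 499] [0.4599 0.334  0.03  ]
[385.5 219. ] [373 204  27  32 665] [0.512  0.2449 0.03  ]
[284.4 243.4] [ 261  218   45   41 1016] [0.5873 0.0716 0.03  ]
[180.1 270.6] [ 148  221   67   99 4311] [ 0.6636 -0.0931  0.03  ]
[438.  244.7] [424 229  30  32 664] [0.5634 0.3361 0.03  ]
[376.7 264.4] [367 251  21  26 340] [0.6169 0.2329 0.03  ]
[321.4 287. ] [309 272  25  31 533] [0.6718 0.1457 0.03  ]
[325.2 422.4] [  130   350   396   130 42865] [0.8871 0.1748 0.03  ]
[ 37.7 411.1] [  0 376  59  53 790] [ 0.9155 -0.2167  0.03  ]

[500.2 109.2] [  378    21   253   194 30056] [1.1669 0.2828 0.03  ]
[256.4 186. ] [242 156  28  59 972] [0.5292 0.281  0.03  ]
[212.3 182.3] [202 171  20  26 395] [0.457  0.3335 0.03  ]
[305.  188.5] [298 177  15  24 236] [0.6095 0.2287 0.03  ]
[353.4 204.5] [344 192  21  26 361] [0.6669 0.1423 0.03  ]
[631.  242.1] [619 234  21  21 231] [ 1.0346 -0.1711  0.03  ]
[323.5 261.4] [ 297  242   55   39 1109] [0.5459 0.0393 0.03  ]
[258.5 283.9] [ 231  257   57   50 1333] [0.4313 0.0448 0.03  ]
[418.4 304. ] [ 358  259  122   94 5737] [ 0.6297 -0.1077  0.03  ]
[610.2 303.5] [589 277  45  44 965] [ 0.8873 -0.2451  0.03  ]
[629.3 382.7] [620 372  20  25 317] [ 0.7948 -0.347   0.03  ]

tubes
[0.4411 0.0696 0.1043] [0.4458 0.0719 0.11  ] [0.4399 0.0618 0.11  ]
[0.5621 0.0676 0.1049] [0.5676 0.0684 0.11  ] [0.559  0.0631 0.11  ]
holes
[ 0.5906 -0.1015  0.036 ] [ 0.5872 -0.1055  0.036 ]
[ 0.648  -0.0949  0.036 ] [ 0.644  -0.0987  0.036 ]
[ 0.7081 -0.0864  0.036 ] [ 0.7033 -0.0908  0.036 ]
```

View pics/wrist0.png

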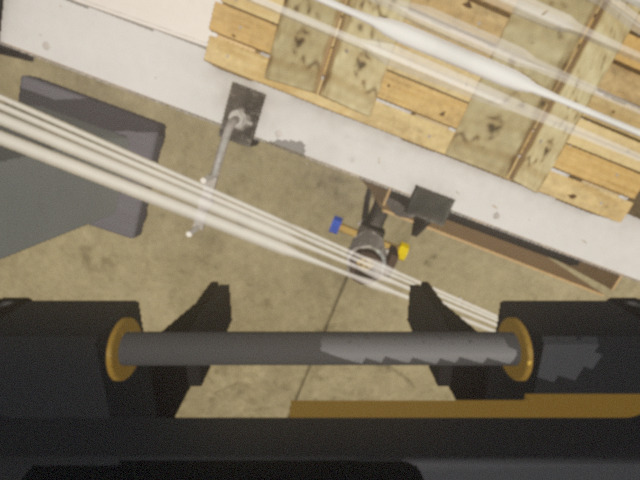

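The wrist view shows floor, bench edge, a pallet-like stock and some glass rods running at a height I can't tell. I'll rise well above them first, then swing over.

Request:
drive_tool --rows '[0,0,-0.05,0,0,0,1,0,0,-0.05,0,0,0,1,0,0,-0.05,0,0,0,1,0,0,-0.03,0,0,0,1,0,0,0,0,0,0,1]'

```text
time_s: 0.88
tool_pos: [0.2234, -0.6103, 0.5879]
tool_rot: [179.7, -0.0, 20.1]
force: [0.1, 0.6, -0.1]
grip_width: 0.087
grasp_force: 0.0
```

Request:
drive_tool --rows '[0.05,-0.027,0,0,0,0,1,0.05,-0.027,0,0,0,0,1,0.05,-0.027,0,0,0,0,1,0.05,-0.027,0,0,0,0,1,0.05,-0.027,0,0,0,0,1]'

```text
time_s: 1.5
tool_pos: [0.4127, -0.3961, 0.583]
tool_rot: [-179.9, 0.1, 20.1]
force: [1.2, 0.2, 0.3]
grip_width: 0.0869
grasp_force: 0.0
```

Request:
drive_tool --rows '[0.05,-0.027,0,0,0,0,1,0.05,-0.027,0,0,0,0,1,0.02,-0.045,0,0,0,0,1,0.02,-0.045,0,0,0,0,1,0,0,0,0,0,0,1]'

```text
time_s: 2.12
tool_pos: [0.4946, -0.2092, 0.584]
tool_rot: [-179.9, 0.0, 20.6]
force: [0.0, -0.7, 1.1]
grip_width: 0.0867
grasp_force: 0.0
```

Request:
drive_tool --rows '[0,0,0,0,0,-0.175,1,0,0,0,0,0,-0.175,1,0,0,0,0,0,-0.175,1,0,0,0,0,0,-0.175,1,0,0,0,0,0,-0.175,1]'

```text
time_s: 2.75
tool_pos: [0.4934, -0.2158, 0.5832]
tool_rot: [-179.9, 0.0, 70.5]
force: [-0.8, 0.7, -0.5]
grip_width: 0.087
grasp_force: 0.0
```

Request:
drive_tool --rows '[0,0,0,0,0,-0.175,1,0,0,0,0,0,-0.16,1,0.06,0.01,0.01,0,0,0,1,0.06,0.01,0.01,0,0,0,1,0,0,0,0,0,0,1]'

```text
time_s: 3.38
tool_pos: [0.5153, -0.0897, 0.5632]
tool_rot: [-179.9, -0.1, 89.9]
force: [-0.6, -0.0, -0.4]
grip_width: 0.0867
grasp_force: 0.0
```

Run:
```python
from h import *
o=get_obs();print(o["tool_pos"],o["tool_rot"],o["qpos"].round(1))
r=grab("wrist","w1.png")
```

```text
[ 0.51527204 -0.08966497  0.56315806] [-1.79880617e+02 -1.11572801e-01  8.99395222e+01] [ 36.6   2.6 -30.6  84.1   1.2  93.8   6. ]
```

View pics/w1.png

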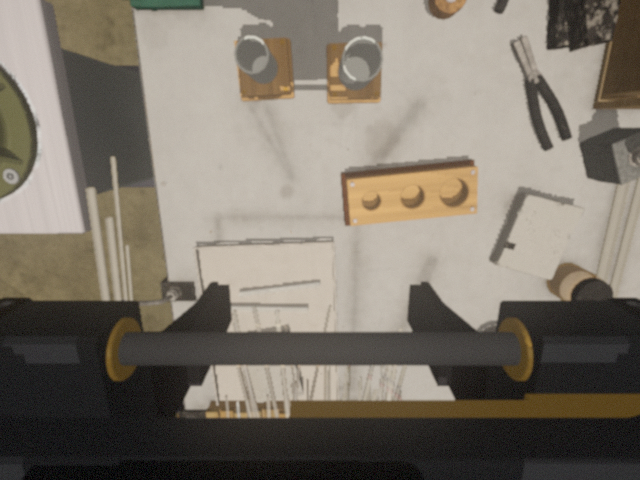

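The wrist view shows the rack holes at (371,199), (412,194) and (454,192), left to right small to large, and the tube rims at (253,53), narrow, and (362,60), wide. I'll move on towards the corks and look again.

Request:
drive_tool --rows '[0.06,0.01,0.01,0,0,0,1,0.06,0.01,0.01,0,0,0,1,0.06,0.01,0.01,0,0,0,1,0.03,0,0.01,0,0,0,1,0,0,0,0,0,0,1]'

```text
time_s: 4.05
tool_pos: [0.5471, 0.1157, 0.5231]
tool_rot: [-179.8, 0.0, 89.6]
force: [0.1, -0.8, 0.6]
grip_width: 0.0872
grasp_force: 0.0
```

Run:
```python
from h import *
o=get_obs();print(o["tool_pos"],o["tool_rot"])
r=grab("wrist","w2.png");import pickle;pickle.dump(r,open("w2.pkl","wb"))
w1=cv2.imread("pics/w1.png")
a=cv2.resize(w1[140:240,330:490],None,fx=5,fy=5,interpolation=2)[:500,:800]
cv2.imwrite("pics/c1.png",a)
for c,s in blobs(r["color"]): print(c.round(1),s,plane(r,*c,.046).round(4))
```

```text
[0.54709663 0.11572953 0.52307036] [-1.79840433e+02  1.89520406e-04  8.95752136e+01]
[241.1   9.7] [221   0  38  24 712] [0.461 0.323 0.046]
[330.1  10.2] [311   0  40  25 713] [0.5586 0.3217 0.046 ]
[611.3 164.5] [  562     0    78   294 13895] [0.9041 0.1533 0.046 ]
[288.4  85.9] [ 269   65   39   43 1299] [0.5104 0.2452 0.046 ]
[374.3  96.1] [362  82  27  29 327] [0.6103 0.2335 0.046 ]
[417.9 170.1] [402 155  33  32 596] [0.6673 0.1479 0.046 ]
[248.8 219.8] [ 215  198   58   54 1659] [0.4545 0.0863 0.046 ]
[329.  219.1] [ 305  202   51   53 1311] [0.5577 0.0866 0.046 ]
[368.6 320.3] [ 321  305   92   28 2083] [ 0.6133 -0.0594  0.046 ]
[119.3 349.7] [ 104  317   37   65 1079] [ 0.2553 -0.1049  0.046 ]
[518.5 349.2] [ 499  317   36   65 1037] [ 0.8302 -0.1069  0.046 ]
[480.1 407.5] [ 290  392  350   27 6911] [ 0.7875 -0.2085  0.046 ]
```

View pics/w2.png

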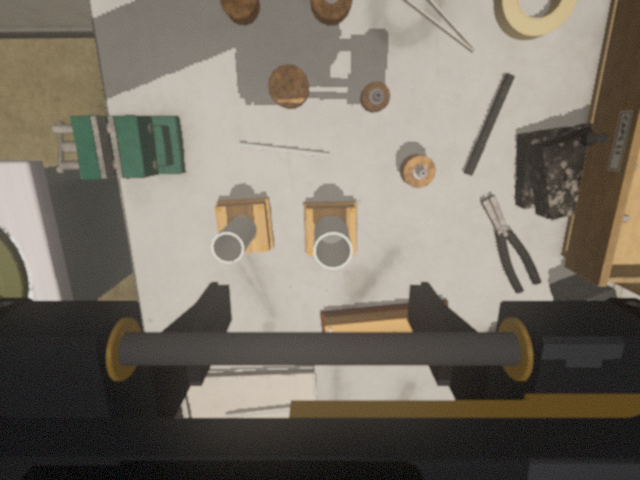

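View pics/c1.png

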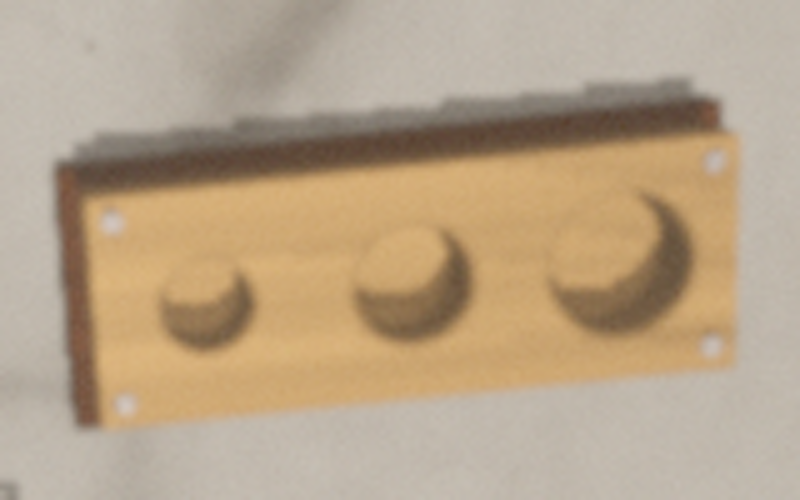

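w1/c1 give rack hole centres at about (371.2,200.8), (412.4,196.6) and (454,192.2). In w2 the tube rims are at about (228,247) and (333,250), the large plain cork at (289,86), and the small and medium blow corks at (375,96) and (418,171). The other two corks are cut off at the top, so I need one more look from further over.

Request:
drive_tool --rows '[0.05,-0.01,0.01,0,0,0,1,0.05,-0.01,0.01,0,0,0,1,0.03,-0.01,0,0,0,0,1,0,0,0,0,0,0,1,0,0,0,0,0,0,1]'

```text
time_s: 4.72
tool_pos: [0.5199, 0.2424, 0.5046]
tool_rot: [180.0, 0.1, 89.2]
force: [-0.5, 0.3, 0.6]
grip_width: 0.087
grasp_force: 0.0
```

```bash
cat > m.py <<'E'
from h import *
import pickle
w2=pickle.load(open("w2.pkl","rb"))
o=get_obs();print(o["tool_pos"],o["tool_rot"])
r=grab("wrist","w3.png");pickle.dump(r,open("w3.pkl","wb"))
for nm,w in(("w2",w2),("w3",r)):
    m=corkmask(w["color"])
    for k in cv2.findContours(m,0,1)[0]:
        if 350<cv2.contourArea(k)<2200:
            (x,y),rad=cv2.minEnclosingCircle(k);print(nm,np.round((x,y,rad),1),plane(w,x,y,.046).round(4))
# rims: white bright pixels near seed
for nm,w in(("w2",w2),("w3",r)):
  for seed in((.441,.067,.11),(.562,.066,.11)):
    u,v=proj(w,seed); x0,y0=int(u)-32,int(v)-32
    if y0<0 or y0>230: print(nm,"skip",u,v);continue
    g=w["color"][y0:y0+64,x0:x0+64].min(2)
    m=cv2.inRange(g,195,255);n,l,s,c=cv2.connectedComponentsWithStats(m)
    i=1+np.argmax(s[1:,4]);k=np.argwhere(l==i)[:,::-1].astype(np.int32)
    e=cv2.fitEllipse(cv2.convexHull(k));print(nm,s[i],np.round(e[0],1)+(x0,y0),np.round(e[1],1),plane(w,e[0][0]+x0,e[0][1]+y0,.11).round(4))
E
python3 m.py
python3 - <<'E'
import numpy as np
from h import *
# w1 pose
T=np.eye(4);T[:3,:3]=R.from_euler("xyz",[-179.881,-.1116,89.9395],degrees=True).as_matrix();T[:3,3]=[.51527,-.08966,.56316]
w=read_camera("wrist");w["f"]=240/np.tan(np.radians(w["fov_y"]/2));w["cam_to_world"]=T@w["mount"]
for p in((371.2,200.8),(412.4,196.6),(454,192.2)):print(plane(w,*p,.036).round(4))
E
```

```text
[0.5199179  0.24236231 0.50460916] [1.79965446e+02 1.03401489e-01 8.91567744e+01]
w2 [515.5 349.5  33.2] [ 0.826  -0.1074  0.046 ]
w2 [122.5 349.5  32.9] [ 0.26   -0.1046  0.046 ]
w2 [366.5 322.5  46.3] [ 0.6105 -0.0628  0.046 ]
w2 [330.5 227.6  34.7] [0.5596 0.0753 0.046 ]
w2 [244.5 225.   35.2] [0.4484 0.0794 0.046 ]
w2 [418.  170.7  16.3] [0.6675 0.1473 0.046 ]
w2 [374.6  96.1  14.5] [0.6107 0.2336 0.046 ]
w2 [288.1  86.1  21.3] [0.5101 0.2451 0.046 ]
w2 [330.5   4.1  19.9] [0.5591 0.3275 0.046 ]
w2 [239.5   6.   19.4] [0.4595 0.3265 0.046 ]
w3 [515.  349.6  33.1] [0.7877 0.0277 0.046 ]
w3 [124.  349.5  33.2] [0.2469 0.0357 0.046 ]
w3 [349.3 311.6  31.3] [0.5577 0.0895 0.046 ]
w3 [266.5 311.5  32.9] [0.4472 0.0912 0.046 ]
w3 [434.5 267.7  16.3] [0.6666 0.1507 0.046 ]
w3 [394.  203.1  13.3] [0.6107 0.2355 0.046 ]
w3 [311.2 194.7  19. ] [0.5101 0.2472 0.046 ]
w3 [264.9 118.5  17.9] [0.4592 0.3353 0.046 ]
w3 [352.7 115.   21. ] [0.5591 0.3377 0.046 ]
[ 0.5867 -0.1033  0.036 ]
[ 0.6442 -0.0973  0.036 ]
[ 0.7017 -0.0911  0.036 ]Traceback (most recent call last):
  File "m.py", line 19, in <module>
    e=cv2.fitEllipse(cv2.convexHull(k));print(nm,s[i],np.round(e[0],1)+(x0,y0),np.round(e[1],1),plane(w,e[0][0]+x0,e[0][1]+y0,.11).round(4))
cv2.error: OpenCV(4.12.0) /io/opencv/modules/imgproc/src/shapedescr.cpp:361: error: (-201:Incorrect size of input array) There should be at least 5 points to fit the ellipse in function 'fitEllipseNoDirect'
```

View pics/w3.png

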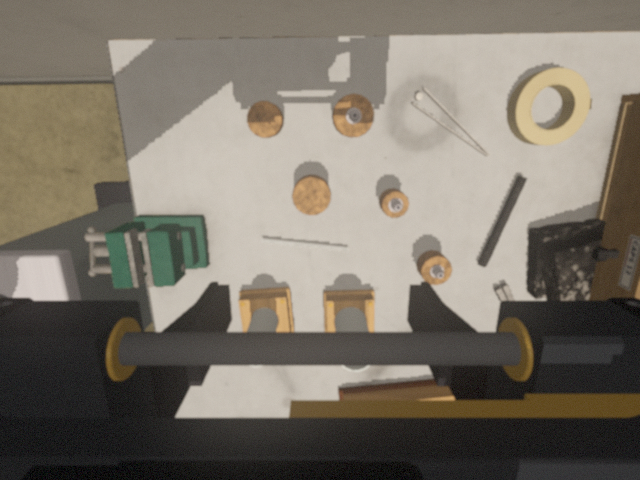

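All five corks are in view in w3: medium plain (265,118), large blow (353,115), large plain (311,195), small blow (394,203), medium blow (434,268). The measured radii agree with those sizes. Next I'll fit the tube rims and go down over the large plain cork.

Run:
```python
from h import *
import pickle
w=pickle.load(open("w2.pkl","rb"))
for u,v in((228,247),(333,250)):
    x0,y0=u-30,v-30;g=w["color"][y0:y0+60,x0:x0+60].min(2)
    g=cv2.GaussianBlur(g,(3,3),0)
    c=cv2.HoughCircles(cv2.resize(g,None,fx=4,fy=4,interpolation=2),cv2.HOUGH_GRADIENT,1,20,param1=80,param2=20,minRadius=44,maxRadius=88)
    for a in c[0][:4]: print(a/4, plane(w,x0+a[0]/4,y0+a[1]/4,.11).round(4), "r_mm",a[2]/4*.39/w["f"]*1000)
big=cv2.resize(w["color"][195:290,190:370],None,fx=4,fy=4,interpolation=2);cv2.imwrite("pics/c2.png",big)
```

```text
[30.375 29.375 14.225] [0.4423 0.0709 0.11  ] r_mm 15.231470640712761
[27.375 33.375 15.275] [0.4386 0.0661 0.11  ] r_mm 16.355760997711528
[29.875 30.125 16.55 ] [0.5606 0.0657 0.11  ] r_mm 17.720970810436246
[34.875 30.875 12.625] [0.5663 0.0648 0.11  ] r_mm 13.518264603976128
```

View pics/c2.png

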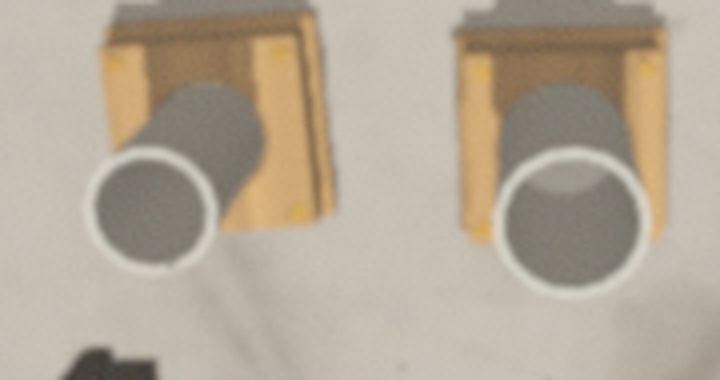

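Request:
drive_tool --rows '[0.004,-0.01,0.06,0,0,0,0.6,0,0,0.06,0,0,0,0.6,0,0,0.06,0,0,0,0.6,0,0,0.05,0,0,0,0.6,0,0,0,0,0,-0.014,0.6]' --grip_force 25

```text
time_s: 5.45
tool_pos: [0.5077, 0.2467, 0.2711]
tool_rot: [-179.6, 0.2, 90.1]
force: [0.6, 0.2, 0.5]
grip_width: 0.0698
grasp_force: 0.0
```

In c2 the rims are centred at (151,208) and (572,222), which is full-frame (227.6,246.9) and (332.8,250.3). That puts the tubes at about (0.441,0.070) and (0.561,0.067). Now I'll grasp the large plain cork.

Request:
drive_tool --rows '[0,0.002,0.035,0,0,0,0.6,0,0,0.032,0,0,0,0.6,0,0,0,0,0,0,-0.4,0,0,0,0,0,0,-0.4,0,0,0,0,0,0,-0.4]'

```text
time_s: 6.08
tool_pos: [0.5113, 0.2499, 0.21]
tool_rot: [179.8, -0.1, 90.2]
force: [0.5, -0.3, 5.9]
grip_width: 0.0475
grasp_force: 22.9
```

Run:
```python
from h import *
for i in range(3):
    o=get_obs();print(o["tool_pos"],o["tool_rot"],o["force"],o["grasp_force"],o["grip_width"]);
    r=grab("wrist","w4.png" if i==2 else None)
```

```text
[0.51134994 0.24987545 0.21001266] [ 1.79798320e+02 -5.78138857e-02  9.02114716e+01] [ 0.50879076 -0.34409999  5.8622038 ] 22.929768739122665 0.047516599113081134
[0.5113689  0.24989806 0.21002803] [ 1.79791496e+02 -4.98270854e-02  9.02169989e+01] [-0.07863166 -0.35551948  6.17947718] 25.004903325461783 0.046745632451399524
[0.51138141 0.24992723 0.21002692] [ 1.79787907e+02 -4.45047130e-02  9.02202960e+01] [-0.21268292 -0.4696065   7.08804889] 25.006348297465593 0.04697186458435191
```

View pics/w4.png

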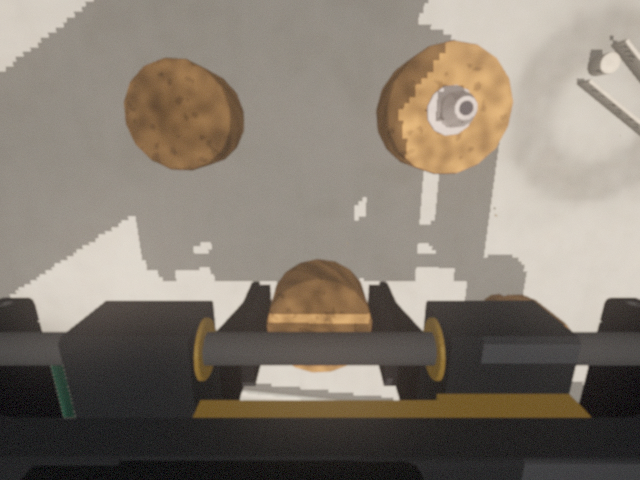

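The large plain cork sits centred between the fingers at (320,~315), and its far top edge is at v≈260. From that I'll work out its offset along the tool x axis.

```bash
cat >> h.py <<'E'
def edge(name,rad,ztop):
    "world y of cork held in hand from its far top edge; assumes tool pointing down"
    r=grab("wrist",name);o=get_obs();m=corkmask(r["color"]);m[:150]=0;m[300:]=0
    n,l,s,c=cv2.connectedComponentsWithStats(m)
    i=[i for i in range(1,n) if s[i][0]<318<s[i][0]+s[i][2]]
    i=max(i,key=lambda i:s[i][4]);v=s[i][1];us=np.where(l[v]==i)[0]
    p=plane(r,us.mean(),v,ztop);Rm=r["cam_to_world"];x=np.r_[np.cos(np.radians(o["tool_rot"][2])),np.sin(np.radians(o["tool_rot"][2]))]
    d=(p[:2]-o["tool_pos"][:2])@x-rad
    print("top edge px",us.mean(),v,"offset along tool x mm",d*1000,o["tool_pos"].round(4),o["force"].round(1));return d
E
python3 -c "
from h import *
edge('w5.png',.024,.046)"
```

```text
top edge px 316.5 260 offset along tool x mm 4.098320088679861 [0.5114 0.25   0.21  ] [ 0.3 -0.5  6.7]
```

Request:
drive_tool --rows '[0,0,-0.04,0,0,0,-0.4,0,0,-0.05,0,0,0,-0.4,0,0,-0.05,0,0,0,-0.4,0,0,0,0,0,0,-0.4]' --grip_force 30

```text
time_s: 6.78
tool_pos: [0.5113, 0.2509, 0.353]
tool_rot: [179.5, -0.2, 90.2]
force: [-0.6, -0.0, -0.7]
grip_width: 0.047
grasp_force: 30.0
```

Run:
```python
from h import *
w=grab("wrist");T=np.eye(4);T[:3,:3]=R.from_euler("xyz",[179.79,-.045,90.22],degrees=True).as_matrix();T[:3,3]=[.5114,.2499,.21]
w["cam_to_world"]=T@w["mount"];im=cv2.imread("pics/w5.png")
for k in cv2.findContours(corkmask(im),0,1)[0]:
    if cv2.contourArea(k)>2000:
        (x,y),rad=cv2.minEnclosingCircle(k);print(np.round((x,y,rad),1),plane(w,x,y,.046).round(4))
edge('w6.png',.024,.046+.143)
w=cv2.imread('pics/w6.png');r=grab("wrist")
for k in cv2.findContours(corkmask(w),0,1)[0]:
    if 350<cv2.contourArea(k)<6000:
        (x,y),rad=cv2.minEnclosingCircle(k);print(np.round((x,y,rad),1),plane(r,x,y,.046).round(4))
```

```text
[391.5 416.  199.5] [0.5465 0.1983 0.046 ]
[319.  314.5  54.7] [0.5113 0.2527 0.046 ]
[183.2 113.6  61.6] [0.4606 0.3355 0.046 ]
[442.5 104.7  70.4] [0.5566 0.3391 0.046 ]
top edge px 316.5 261 offset along tool x mm 5.196569015987629 [0.5103 0.2495 0.3484] [-0.4 -0.7 -0.5]
[203.5 349.5  32. ] [0.4079 0.1426 0.046 ]
[436.  349.   32.2] [0.6146 0.1438 0.046 ]
[319.  315.3  54.5] [0.5104 0.1768 0.046 ]
[439.2 250.   20.4] [0.6081 0.2365 0.046 ]
[248.9 122.4  28.4] [0.4582 0.3346 0.046 ]
[383.3 119.6  33.1] [0.5568 0.3371 0.046 ]
```

Request:
drive_tool --rows '[-0.05,0.015,-0.01,0,0,0,-0.4,-0.05,0.015,0,0,0,0,-0.4,-0.05,0.015,0,0,0,0,-0.4,-0.036,0.006,0,0,0,0,-0.4,0,0,0,0,0,0,-0.4]'

```text
time_s: 7.55
tool_pos: [0.5624, 0.0591, 0.3556]
tool_rot: [-179.8, 0.1, 89.8]
force: [0.2, 0.1, 0.1]
grip_width: 0.0471
grasp_force: 30.0
```

Run:
```python
from h import *
o=get_obs();print(o["tool_pos"],o["tool_rot"])
S=grab("scene","s1.png");D=grab("side","d1.png");print(get_obs()["tool_pos"])
a=cv2.resize(S["color"][120:270,210:350],None,fx=4,fy=4,interpolation=2)[:560,:390*1]
a=cv2.resize(S["color"][130:260,230:330],None,fx=4,fy=4,interpolation=2)
b=cv2.resize(D["color"][150:280,280:380],None,fx=4,fy=4,interpolation=2)
cv2.imwrite("pics/c3.png",np.hstack([a,b]))
```

```text
[0.56235749 0.05913693 0.3556081 ] [-1.79797625e+02  9.08600496e-02  8.98374275e+01]
[0.56166449 0.0637163  0.35636593]
```

View pics/c3.png

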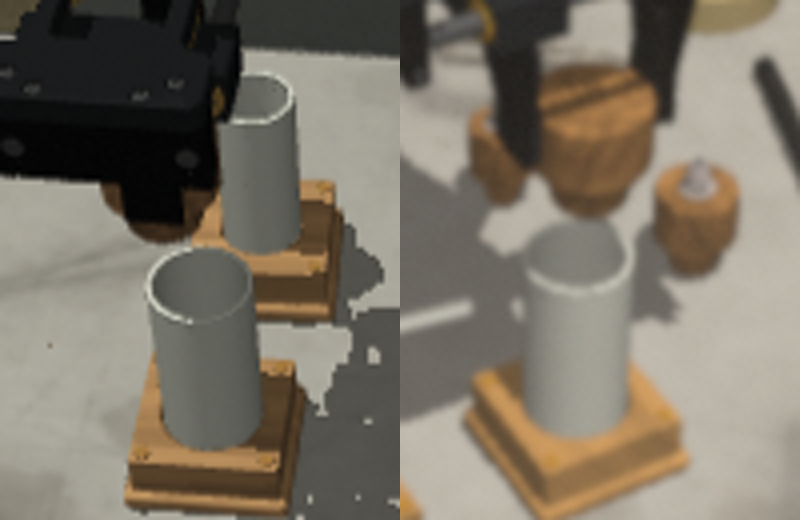

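The scene crop shows the large tube's rim at (200,285) with the held cork above it, and the side crop shows the rim at (178,257) with the cork's foot centred near (192,203). I'll compare the two offsets in millimetres.

Run:
```python
from h import *
S=grab("scene","s2.png");D=grab("side");o=get_obs();print(o["tool_pos"])
print("rim",plane(S,280,201.2,.11),plane(D,324.5,214.3,.11),tri((S,D),((280,201.2),(324.5,214.3))))
for z in(.144,.147):print("foot side",plane(D,328,200.6,z))
a=cv2.resize(S["color"][150:230,230:330],None,fx=6,fy=6,interpolation=2)
cv2.imwrite("pics/c4.png",a)
```

```text
[0.56156003 0.0652629  0.35703293]
rim [0.56371017 0.06605799 0.11      ] [0.55930963 0.06211797 0.11      ] [0.56096731 0.06526309 0.10704298]
foot side [0.55998718 0.05318611 0.144     ]
foot side [0.55812965 0.04998316 0.147     ]
```

View pics/c4.png

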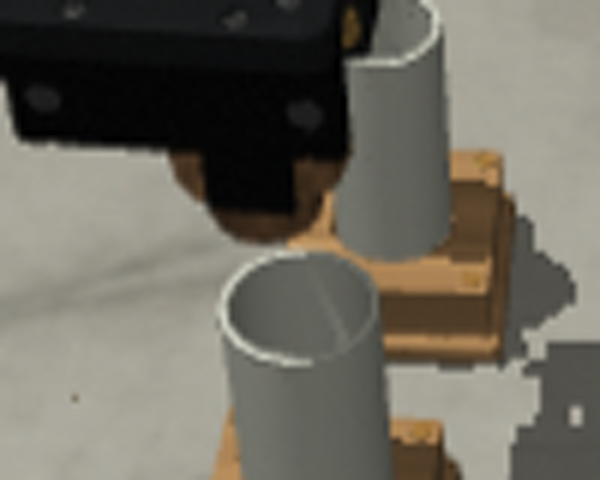

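c4 shows the settled cork head spanning x 170–350 (its centre in the full frame is about 273.4) and the rim spanning 219–379 (centre 279.9).

Run:
```python
from h import *
S=grab("scene");D=grab("side")
for n,r in(("S",S),("D",D)):
    print(n,"rim",proj(r,(.561,.0665,.11)),"foot",proj(r,(.561,.0665,.147)),"shoulder/headmid",proj(r,(.561,.0665,.179)),"dx/dX,dY per mm",(proj(r,(.562,.0665,.16))-proj(r,(.561,.0665,.16))),(proj(r,(.561,.0675,.16))-proj(r,(.561,.0665,.16))))
```

```text
S rim [280.53490625 200.05400456] foot [278.75905214 183.61710436] shoulder/headmid [277.11360385 168.38721067] dx/dX,dY per mm [-0.10677354  0.43201375] [0.62701803 0.04158323]
D rim [324.0930351 212.3924426] foot [324.37383979 194.08313818] shoulder/headmid [324.63217163 177.23913104] dx/dX,dY per mm [ 0.57415057 -0.19022274] [-0.31836864 -0.35338016]
```

Run:
```python
from h import *
D=grab("side","d3.png");S=grab("scene","s3.png");print(get_obs()["tool_pos"],get_obs()["tool_rot"])
for n,r,x0,x1,rows in(("D",D,300,350,range(164,252,4)),("S",S,255,302,range(170,236,4))):
    m=corkmask(r["color"]);h=cv2.cvtColor(r["color"],cv2.COLOR_BGR2HSV)
    for v in rows:
        k=np.where(m[v,x0:x1])[0]+x0
        s=h[v,x0:x1,1].astype(int);g=h[v,x0:x1,2].astype(int);d=np.diff(g)
        runs=[(a[0],a[-1]) for a in np.split(k,np.where(np.diff(k)>1)[0]+1) if len(a)>2]
        e=np.argsort(-abs(d))[:5]
        print(n,v,"cork",[(int(a),int(b)) for a,b in runs],"edges",sorted((int(x)+x0,int(d[x])) for x in e))
```

```text
[0.56185989 0.06487538 0.35767189] [-1.79992216e+02 -4.05555465e-03  9.03465168e+01]
D 164 cork [] edges [(300, -37), (313, 37), (336, -36), (347, 49), (348, 47)]
D 168 cork [(314, 341)] edges [(301, -47), (302, -36), (346, 40), (347, 53), (348, 33)]
D 172 cork [(313, 343)] edges [(301, -36), (302, -46), (342, -39), (346, 51), (347, 52)]
D 176 cork [(314, 343)] edges [(302, -42), (341, -34), (342, -36), (346, 49), (347, 46)]
D 180 cork [(300, 302), (314, 341)] edges [(301, -33), (302, -36), (303, -22), (314, 22), (342, 26)]
D 184 cork [(300, 305), (314, 341)] edges [(303, -19), (304, -35), (305, -28), (341, 25), (342, 27)]
D 188 cork [(300, 308), (314, 340)] edges [(307, -19), (308, -15), (340, 23), (341, 30), (342, 16)]
D 192 cork [(300, 337), (347, 349)] edges [(312, 9), (337, 12), (338, 19), (339, 18), (340, 9)]
D 196 cork [(302, 309), (318, 334), (344, 349)] edges [(310, 28), (311, 32), (315, -30), (316, -37), (335, 34)]
D 200 cork [(322, 329), (345, 349)] edges [(308, 20), (318, -23), (333, 21), (342, -34), (343, -28)]
D 204 cork [(345, 349)] edges [(300, 22), (330, 21), (341, -
[... 1735 characters left out ...]
k [(294, 301)] edges [(266, -50), (267, 45), (268, 38), (269, -72), (293, 77)]
S 210 cork [] edges [(266, -27), (267, -27), (274, 28), (276, 45), (282, -30)]
S 214 cork [] edges [(267, -39), (268, -16), (278, -5), (293, 38), (294, 51)]
S 218 cork [] edges [(267, -13), (268, -40), (293, 14), (294, 72), (295, 5)]
S 222 cork [(295, 301)] edges [(268, -38), (269, -24), (294, 79), (297, -22), (300, -14)]
S 226 cork [(266, 269), (296, 301)] edges [(268, -27), (269, -29), (293, -4), (294, -4), (295, 9)]
S 230 cork [(265, 270), (296, 301)] edges [(264, 22), (265, 7), (269, -44), (270, -21), (295, 10)]
S 234 cork [(264, 270), (296, 301)] edges [(263, 9), (268, -10), (269, -70), (270, 28), (300, -16)]
```

Edge profiles put the cork about 4.8 mm to the -y side of the tube axis, with x aligned. I'll shift it and lower it into the mouth.

Request:
drive_tool --rows '[0.0045,0,0,0,0,0,-0.4,0,0,0.015,0,0,0,-0.4,0,0,0.015,0,0,0,-0.4,0,0,0.01,0,0,0,-0.4,0,0,0,0,0,0,-0.4]'

```text
time_s: 8.57
tool_pos: [0.5616, 0.068, 0.3163]
tool_rot: [-179.9, -0.0, 90.2]
force: [-0.5, 0.4, 0.2]
grip_width: 0.0473
grasp_force: 30.0
```

Request:
drive_tool --rows '[0,0,0.006,0,0,0,-0.4,0,0,0.006,0,0,0,-0.4,0,0,0.003,0,0,0,-0.4,0,0,0,0,0,0,-0.4]'

```text
time_s: 9.07
tool_pos: [0.5619, 0.0684, 0.3025]
tool_rot: [-180.0, -0.0, 90.2]
force: [-1.0, 0.3, -0.9]
grip_width: 0.0471
grasp_force: 30.0
```

Request:
drive_tool --rows '[0,0,0.003,0,0,0,-0.4,0,0,0.003,0,0,0,-0.4,0,0,0,0,0,0,-0.4]'

```text
time_s: 9.45
tool_pos: [0.562, 0.069, 0.3016]
tool_rot: [180.0, 0.1, 90.2]
force: [-12.1, -1.3, 28.4]
grip_width: 0.0469
grasp_force: 30.0
```

Request:
drive_tool --rows '[0,0,-0.003,0,0,0,-0.4,0,0,0,0,0,0,0.6,0,0,0,0,0,0,0.6,0,0,-0.05,0,0,0,0.6,0,0,-0.05,0,0,0,0.6]'

```text
time_s: 10.07
tool_pos: [0.562, 0.0678, 0.4]
tool_rot: [-179.9, -0.0, 90.2]
force: [0.7, -0.6, 1.2]
grip_width: 0.0686
grasp_force: 0.0
```

```bash
cat > chk.py <<'E'
from h import *
import sys
o=get_obs();print(o["tool_pos"].round(4),o["tool_rot"].round(2),o["qpos"].round(1))
S=grab("scene","s_%s.png"%sys.argv[1]);D=grab("side","d_%s.png"%sys.argv[1])
for n,r in(("S",S),("D",D)):
    for c,s in blobs(r["color"]):
        p=plane(r,*c,float(sys.argv[2]) if len(sys.argv)>2 else .03)
        if .4<p[0]<.75 and -.2<p[1]<.4 and s[4]<6500: print(n,c.round(1),s,p.round(3))
E
python3 chk.py a
```

```text
[0.562  0.0678 0.4   ] [-179.91   -0.     90.22] [ 26.4  11.9 -40.9  94.5   7.9  76.6 -15.5]
S [289.2 194.5] [ 263  174   53   37 1340] [0.467 0.061 0.03 ]
S [434.4 202. ] [423 189  24  28 498] [0.46  0.334 0.03 ]
S [284.4 243.4] [ 261  218   45   41 1014] [0.587 0.072 0.03 ]
S [180.1 270.8] [ 148  221   67   99 4346] [ 0.664 -0.093  0.03 ]
S [437.9 244.7] [424 229  30  32 665] [0.563 0.336 0.03 ]
S [376.6 264.2] [367 251  21  26 354] [0.616 0.233 0.03 ]
S [321.4 286.8] [309 271  25  32 537] [0.672 0.146 0.03 ]
D [259.3 168.7] [248 156  22  27 424] [0.557 0.332 0.03 ]
D [212.3 182.3] [202 171  20  26 399] [0.457 0.333 0.03 ]
D [328.6 202.6] [ 298  177   67   46 1419] [0.629 0.169 0.03 ]
D [323.3 261.3] [ 297  241   55   40 1120] [0.546 0.04  0.03 ]
D [258.5 283.9] [ 231  257   57   50 1334] [0.431 0.045 0.03 ]
D [418.4 304. ] [ 358  259  122   94 5730] [ 0.63  -0.108  0.03 ]
```

Request:
drive_tool --rows '[0.053,-0.02,0,0,0,0,0.4,0.053,-0.02,0,0,0,0,0.4,0.053,-0.02,0,0,0,0,0.4,0.053,-0.02,0,0,0,0,0.4,0.053,-0.02,0.03,0,0,0,0.4]'

```text
time_s: 10.8
tool_pos: [0.4615, 0.3334, 0.3715]
tool_rot: [179.7, -0.1, 90.2]
force: [0.9, -0.8, -0.2]
grip_width: 0.061
grasp_force: 0.0
```

Request:
drive_tool --rows '[0,0,0.06,0,0,0,0.4,0,0,0.06,0,0,0,0.4,0,0,0,0,0,0,0.4,0,0,0,0,0,0,0.4]'

```text
time_s: 11.3
tool_pos: [0.4622, 0.3321, 0.2521]
tool_rot: [179.9, -0.1, 90.2]
force: [-0.5, -0.5, 0.1]
grip_width: 0.0607
grasp_force: 0.0
```

Request:
drive_tool --rows '[0.0025,-0.003,0.023,0,0,0,0.4,0,0,0.023,0,0,0,0.4,0,0,0,0,0,0,0.4,0,0,0,0,0,0,0.4]'

```text
time_s: 11.8
tool_pos: [0.4596, 0.3347, 0.207]
tool_rot: [179.8, -0.1, 90.2]
force: [-0.0, -0.9, 0.3]
grip_width: 0.061
grasp_force: 0.0
```

Request:
drive_tool --rows '[0,0,0,0,0,0,-0.4,0,0,0,0,0,0,-0.4,0,0,0,0,0,0,-0.4]'

```text
time_s: 12.18
tool_pos: [0.4587, 0.334, 0.2049]
tool_rot: [180.0, -0.0, 90.2]
force: [-0.1, -0.3, 2.7]
grip_width: 0.04
grasp_force: 30.0
```

```bash
python3 -c "
from h import *
print(get_obs()['grip_width'],get_obs()['grasp_force'])
edge('w7.png',.0205,.046)"
```

```text
0.03999690222613167 29.961379938085884
top edge px 325.0 260 offset along tool x mm 9.306752750497731 [0.4587 0.3341 0.2049] [ 0.5 -0.2  1.5]
```

Request:
drive_tool --rows '[0,0,-0.05,0,0,0,-0.5,0,0,-0.05,0,0,0,-0.5,0,0,-0.05,0,0,0,-0.5,0,0,0,0,0,0,-0.5]'

```text
time_s: 12.72
tool_pos: [0.4592, 0.3353, 0.3587]
tool_rot: [179.6, -0.2, 90.2]
force: [0.7, 0.6, -0.8]
grip_width: 0.0398
grasp_force: 30.0
```

Request:
drive_tool --rows '[-0.053,-0.003,0,0,0,0,-0.5,-0.053,-0.004,0,0,0,0,-0.5,-0.053,-0.004,0,0,0,0,-0.5,-0.053,-0.004,0,0,0,0,-0.5,-0.053,-0.003,0,0,0,0,-0.5]'

```text
time_s: 13.35
tool_pos: [0.4407, 0.0669, 0.3536]
tool_rot: [-179.9, 0.0, 90.2]
force: [1.1, 0.5, -0.0]
grip_width: 0.0403
grasp_force: 30.0
```

Request:
drive_tool --rows '[0,0,0,0,0,0,-0.5,0,0,0,0,0,0,-0.5,0,0,0,0,0,0,-0.5]'

```text
time_s: 13.72
tool_pos: [0.4415, 0.0703, 0.3542]
tool_rot: [-180.0, -0.0, 90.4]
force: [-0.1, 0.2, -0.5]
grip_width: 0.0399
grasp_force: 30.0
```

Run:
```python
from h import *
D=grab("side","d4.png");S=grab("scene","s4.png");t=get_obs()["tool_pos"];print(t)
a=cv2.resize(S["color"][110:190,250:350],None,fx=4,fy=4,interpolation=2)
b=cv2.resize(D["color"][175:275,205:305],None,fx=4,fy=4,interpolation=2)
cv2.imwrite("pics/c5.png",np.hstack([cv2.copyMakeBorder(a,0,80,0,0,0),b]))
for n,r in(("S",S),("D",D)): print(n,"rim",proj(r,(.441,.0705,.11)),"foot",proj(r,(.441,.0705,t[2]-.205)),"head",proj(r,(.441,.0705,t[2]-.175)))
```

```text
[0.44153191 0.07016986 0.35427121]
S rim [293.6226907  153.23737578] foot [292.37323515 135.65418766] head [291.3567235  121.34914445]
D rim [253.42048405 235.25471548] foot [251.10625243 215.58106808] head [249.21897144 199.53699519]
```

View pics/c5.png

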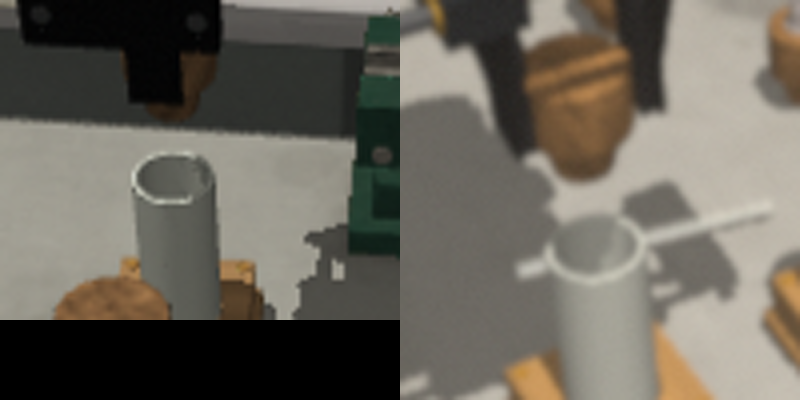

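In c5 the cork's plug is centred over the rim in both views, to about 1 mm (scene rim 174 vs cork 170; side rim 595 vs foot 582, as projected). Lowering it in.

Request:
drive_tool --rows '[-0.001,0,0.015,0,0,0,-0.5,0,0,0.015,0,0,0,-0.5,0,0,0.01,0,0,0,-0.5,0,0,0.006,0,0,0,-0.5,0,0,0,0,0,0,-0.5]'

```text
time_s: 14.45
tool_pos: [0.4415, 0.0679, 0.308]
tool_rot: [-179.9, -0.0, 90.2]
force: [0.3, -0.0, -0.9]
grip_width: 0.0403
grasp_force: 30.0
```

Request:
drive_tool --rows '[0,0,0.005,0,0,0,-0.5,0,0,0.004,0,0,0,-0.5,0,0,0.003,0,0,0,-0.5,0,0,0,0,0,0,-0.5]'

```text
time_s: 14.95
tool_pos: [0.4417, 0.0679, 0.2968]
tool_rot: [-180.0, 0.0, 90.2]
force: [-2.2, -0.4, 3.8]
grip_width: 0.0403
grasp_force: 30.0
```

Request:
drive_tool --rows '[0,0,0.003,0,0,0,-0.5,0,0,0,0,0,0,-0.5,0,0,0,0,0,0,-0.5]'

```text
time_s: 15.32
tool_pos: [0.4418, 0.0682, 0.2965]
tool_rot: [-180.0, 0.1, 90.2]
force: [-11.1, -2.1, 26.1]
grip_width: 0.0401
grasp_force: 30.0
```

Seated. I'll release, rise and turn the gripper across the rack direction (yaw about 6°) for the blow corks.

Request:
drive_tool --rows '[0,0,-0.003,0,0,0,-0.5,0,0,0,0,0,0,0.5,0,0,0,0,0,0,0.5,0,0,-0.05,0,0,0,0.5,0,0,-0.05,0,0,0,0.5]'

```text
time_s: 15.95
tool_pos: [0.4413, 0.0678, 0.3969]
tool_rot: [-179.9, -0.0, 90.2]
force: [1.1, -0.3, -0.0]
grip_width: 0.064
grasp_force: 0.0
```

Request:
drive_tool --rows '[0.04,0.04,0,0,0,0,0.3,0.042,0.042,0,0,0,0,0.3,0.042,0.042,0,0,0,0,0.3,0.042,0.042,0,0,0,0,0.3,0,0,0,0,0,0,0.3]'

```text
time_s: 16.58
tool_pos: [0.6083, 0.2378, 0.3923]
tool_rot: [-179.6, -0.2, 90.5]
force: [-0.2, -0.3, -0.5]
grip_width: 0.0568
grasp_force: 0.0
```

Request:
drive_tool --rows '[0,0,0,0,0,0.18,0.3,0,0,0,0,0,0.18,0.3,0,0,0,0,0,0.18,0.3,0,0,0,0,0,0.18,0.3,0,0,0,0,0,0.18,0.3]'

```text
time_s: 17.2
tool_pos: [0.6065, 0.2335, 0.3964]
tool_rot: [180.0, 0.0, 38.3]
force: [-0.4, 0.3, 0.1]
grip_width: 0.0568
grasp_force: 0.0
```

Request:
drive_tool --rows '[0,0,0,0,0,0.18,0.3,0,0,0,0,0,0.18,0.3,0,0,0,0,0,0.18,0.3,0,0,0,0,0,0.03,0.3,0,0,0,0,0,0,0.3]'

```text
time_s: 17.82
tool_pos: [0.6067, 0.2341, 0.3965]
tool_rot: [180.0, -0.0, 6.1]
force: [-0.1, 0.0, -0.6]
grip_width: 0.0563
grasp_force: 0.0
```

Run:
```python
from h import *
import pickle
o=get_obs();print(o["tool_pos"].round(4),o["tool_rot"].round(2),o["qpos"].round(1))
r=grab("wrist","w8.png")
for k in cv2.findContours(corkmask(r["color"]),0,1)[0]:
    if 350<cv2.contourArea(k)<6000:
        (x,y),rad=cv2.minEnclosingCircle(k);print(np.round((x,y,rad),1),plane(r,x,y,.046).round(4))
w3=pickle.load(open("w3.pkl","rb"));print("wall foot",plane(w3,320,35,0))
```

```text
[0.6067 0.2341 0.3965] [179.97  -0.     6.12] [   2.    21.8  -33.3   82.8   12.    78.9 -115.7]
[454.  349.   32.6] [0.4851 0.0789 0.046 ]
[184.  349.   32.4] [0.4551 0.3581 0.046 ]
[472.5 271.9  47.9] [0.5715 0.0795 0.046 ]
[209.  252.   26.4] [0.5646 0.3343 0.046 ]
[319.8 212.3  17.5] [0.6144 0.2333 0.046 ]
[422.5 161.   23.2] [0.6703 0.1478 0.046 ]
wall foot [5.23316172e-01 4.29336150e-01 5.55111512e-17]
```

Request:
drive_tool --rows '[0.004,0.001,0.05,0,0,0,0.2,0,0,0.05,0,0,0,0.2,0,0,0.04,0,0,0,0.2,0,0,0,0,0,0,0.2,0,0,0,0,0,0,0.2]'

```text
time_s: 18.5
tool_pos: [0.6116, 0.2344, 0.2583]
tool_rot: [-179.9, -0.1, 6.0]
force: [-0.5, -0.7, 0.7]
grip_width: 0.0521
grasp_force: 0.0
```

Request:
drive_tool --rows '[-0.001,0.001,0.03,0,0,0,0.2,0,0,0.022,0,0,0,0.2,0,0,0,0,0,0,0.2,0,0,0,0,0,0,0.2]'

```text
time_s: 19.0
tool_pos: [0.6106, 0.2333, 0.2057]
tool_rot: [-180.0, -0.1, 6.0]
force: [0.1, 0.3, 0.8]
grip_width: 0.0525
grasp_force: 0.0
```

Request:
drive_tool --rows '[0,0,0,0,0,0,-0.6,0,0,0,0,0,0,-0.6,0,0,0,0,0,0,-0.6]'

```text
time_s: 19.38
tool_pos: [0.6103, 0.233, 0.205]
tool_rot: [-180.0, -0.1, 6.0]
force: [0.6, -0.0, 0.9]
grip_width: 0.0332
grasp_force: 30.0
```

Request:
drive_tool --rows '[0,0,-0.06,0,0,0,-0.6,0,0,-0.06,0,0,0,-0.6,0,0,-0.05,0,0,0,-0.6,-0.01,0.055,0,0,0,0,-0.6,-0.01,0.055,0,0,0,0,-0.6]'

```text
time_s: 20.0
tool_pos: [0.6014, 0.1209, 0.3755]
tool_rot: [180.0, -0.1, 6.1]
force: [0.8, -0.6, -0.2]
grip_width: 0.0329
grasp_force: 30.0
```

Request:
drive_tool --rows '[-0.01,0.055,0,0,0,0,-0.6,-0.01,0.055,0,0,0,0,-0.6,-0.01,0.055,0,0,0,0,-0.6,-0.01,0.055,0,0,0,0,-0.6,0,0,0,0,0,0,-0.6]'

```text
time_s: 20.62
tool_pos: [0.584, -0.1084, 0.3742]
tool_rot: [179.8, 0.1, 5.4]
force: [-0.0, -0.1, -0.4]
grip_width: 0.0335
grasp_force: 30.0
```

Request:
drive_tool --rows '[0,0,0.05,0,0,0,-0.6,0,0,0.04,0,0,0,-0.6,0,0,0,0,0,0,-0.6,0,0,0,0,0,0,-0.6]'

```text
time_s: 21.12
tool_pos: [0.5857, -0.101, 0.2861]
tool_rot: [180.0, -0.1, 6.1]
force: [0.7, -0.1, -0.1]
grip_width: 0.0331
grasp_force: 30.0
```

Request:
drive_tool --rows '[0.001,0.003,0.02,0,0,0,-0.6,0,0,0.018,0,0,0,-0.6,0,0,0,0,0,0,-0.6,0,0,0,0,0,0,-0.6]'

```text
time_s: 21.62
tool_pos: [0.5864, -0.1044, 0.2464]
tool_rot: [-180.0, 0.0, 6.0]
force: [0.8, -0.6, -0.3]
grip_width: 0.0335
grasp_force: 30.0
```

Run:
```python
from h import *
D=grab("side","d5.png");S=grab("scene","s5.png");t=get_obs()["tool_pos"];print(t)
a=cv2.resize(S["color"][190:310,130:250],None,fx=4,fy=4,interpolation=2)[:, 80:480]
b=cv2.resize(D["color"][230:350,350:450],None,fx=4,fy=4,interpolation=2)
cv2.imwrite("pics/c6.png",np.hstack([a,b]))
for n,r in(("S",S),("D",D)):
  for p in((.587,-.104,.036),(.587,-.104,t[2]-.205),(.587,-.104,t[2]-.187)): print(n,proj(r,p))
```

```text
[ 0.58659518 -0.10440914  0.24706122]
S [186.21469781 233.37301864]
S [185.43279081 231.11677629]
S [183.05926285 224.26781052]
D [394.30108313 310.35641542]
D [394.74617099 307.78917274]
D [396.09814188 299.99107779]
```

View pics/c6.png

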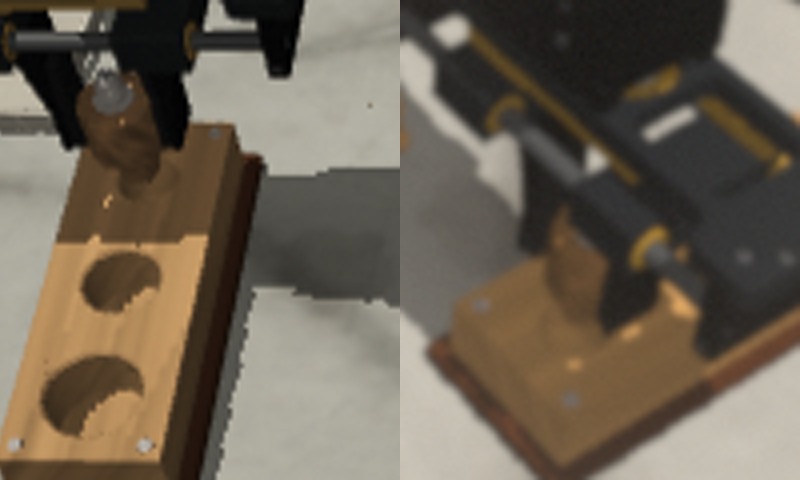

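c6's scene half shows the plug just above the small hole, with the hole's right rim at about (180,175). The plug is about 1–2 mm left of centre. I'll nudge it and go down under force feedback.

Request:
drive_tool --rows '[0,-0.0015,0.006,0,0,0,-0.6,0,0,0.006,0,0,0,-0.6,0,0,0,0,0,0,-0.6,0,0,0,0,0,0,-0.6]'

```text
time_s: 22.22
tool_pos: [0.5861, -0.103, 0.2344]
tool_rot: [180.0, 0.0, 6.0]
force: [-1.0, 0.6, -0.7]
grip_width: 0.033
grasp_force: 30.0
```

Request:
drive_tool --rows '[0,0,0.005,0,0,0,-0.6,0,0,0.004,0,0,0,-0.6,0,0,0.003,0,0,0,-0.6,0,0,0,0,0,0,-0.6,0,0,0,0,0,0,-0.6]'

```text
time_s: 22.85
tool_pos: [0.5861, -0.1029, 0.2231]
tool_rot: [180.0, 0.0, 6.0]
force: [-2.8, 0.5, 5.9]
grip_width: 0.0332
grasp_force: 30.0
```

Request:
drive_tool --rows '[0,0,0.003,0,0,0,-0.6,0,0,0,0,0,0,-0.6,0,0,0,0,0,0,-0.6]'

```text
time_s: 23.22
tool_pos: [0.5864, -0.1027, 0.2223]
tool_rot: [179.9, -0.0, 6.0]
force: [-7.6, 1.2, 17.9]
grip_width: 0.0333
grasp_force: 30.0
```

Request:
drive_tool --rows '[0,0,-0.002,0,0,0,-0.6,0,0,0,0,0,0,0.3,0,0,0,0,0,0,0.3,0,0,-0.06,0,0,0,0.4,0,0,-0.06,0,0,0,0.4]'

```text
time_s: 23.85
tool_pos: [0.5858, -0.1031, 0.3416]
tool_rot: [-179.9, 0.1, 6.0]
force: [0.2, -0.3, 0.3]
grip_width: 0.059
grasp_force: 0.0
```

Request:
drive_tool --rows '[0.021,-0.048,-0.04,0,0,0,0.4,0.021,-0.048,0,0,0,0,0.4,0.021,-0.048,0,0,0,0,0.4,0.021,-0.048,0,0,0,0,0.4,0.022,-0.048,0,0,0,0,0.4]'

```text
time_s: 24.48
tool_pos: [0.6661, 0.1455, 0.3788]
tool_rot: [180.0, 0.0, 6.0]
force: [-0.3, -0.0, -0.0]
grip_width: 0.0611
grasp_force: 0.0
```

Request:
drive_tool --rows '[0,0,0.05,0,0,0,0.4,0,0,0.05,0,0,0,0.4,0,0,0.02,0,0,0,0.4,0,0,0,0,0,0,0.4,0,0,0,0,0,0,0.4]'

```text
time_s: 25.1
tool_pos: [0.6665, 0.1444, 0.2618]
tool_rot: [-180.0, -0.2, 6.0]
force: [0.7, -0.4, 0.1]
grip_width: 0.061
grasp_force: 0.0
```

```bash
python3 - <<'E'
from h import *
o=get_obs();print(o["tool_pos"].round(4),o["tool_rot"].round(2),o["qpos"].round(1))
r=grab("wrist","w9.png")
for k in cv2.findContours(corkmask(r["color"]),0,1)[0]:
    if 350<cv2.contourArea(k)<9000:
        (x,y),rad=cv2.minEnclosingCircle(k);print(np.round((x,y,rad),1),plane(r,x,y,.046).round(4))
E
python3 chk.py b .05
```

```text
[0.6665 0.1444 0.2618] [-179.97   -0.21    5.98] [   7.2   30.6  -29.4   86.6   15.8   66.7 -109. ]
[461.  350.   32.4] [0.6275 0.0519 0.046 ]
[176.  349.   32.8] [0.6098 0.2263 0.046 ]
[315.  263.6  36.7] [0.6743 0.1469 0.046 ]
[618.  254.5  75.5] [ 0.6977 -0.0231  0.046 ]
[0.6666 0.1445 0.2621] [-179.97   -0.24    5.99] [   7.2   30.6  -29.4   86.6   15.8   66.7 -109. ]
S [279.2 191.6] [263 174  39  30 633] [0.481 0.046 0.05 ]
S [180.3 271.7] [ 149  218   66  102 4384] [ 0.68  -0.083  0.05 ]
S [437.9 244.8] [424 229  30  32 663] [0.58  0.332 0.05 ]
S [273.6 254.1] [263 249  28  10 129] [0.628 0.061 0.05 ]
S [321.3 287.2] [309 272  25  31 523] [0.686 0.147 0.05 ]
D [334.5 134.6] [323 124  30  20 163] [0.741 0.344 0.05 ]
D [259.2 168.5] [248 156  22  27 421] [0.548 0.306 0.05 ]
D [334.2 205.6] [ 311  191   53   32 1198] [0.621 0.136 0.05 ]
D [253.  228.4] [239 214  27  30 668] [0.468 0.149 0.05 ]
D [323.3 261.2] [ 297  241   55   40 1122] [0.536 0.023 0.05 ]
D [258.4 283.8] [ 231  257   57   49 1341] [0.426 0.028 0.05 ]
D [418.9 304.1] [ 358  259  122   94 5610] [ 0.618 -0.12   0.05 ]
```

Request:
drive_tool --rows '[0.001,-0.0025,0.03,0,0,0,0.4,0,0,0.026,0,0,0,0.4,0,0,0,0,0,0,0.4,0,0,0,0,0,0,0.4]'

```text
time_s: 25.75
tool_pos: [0.667, 0.147, 0.2051]
tool_rot: [-180.0, -0.1, 6.0]
force: [-0.1, -0.1, 0.4]
grip_width: 0.061
grasp_force: 0.0
```

Request:
drive_tool --rows '[0,0,0,0,0,0,-0.5,0,0,0,0,0,0,-0.5,0,0,0,0,0,0,-0.5]'

```text
time_s: 26.12
tool_pos: [0.6666, 0.1468, 0.2041]
tool_rot: [180.0, -0.1, 6.0]
force: [-0.4, -0.6, 1.7]
grip_width: 0.0402
grasp_force: 30.0
```

Request:
drive_tool --rows '[0,0,-0.06,0,0,0,-0.5,0,0,-0.06,0,0,0,-0.5,0,0,-0.03,0,0,0,-0.5,-0.009,0.048,0,0,0,0,-0.5,-0.01,0.048,0,0,0,0,-0.5]'

```text
time_s: 26.75
tool_pos: [0.6573, 0.049, 0.3541]
tool_rot: [180.0, -0.1, 6.1]
force: [0.7, -0.3, -0.2]
grip_width: 0.0402
grasp_force: 30.0
```

Request:
drive_tool --rows '[-0.01,0.048,0,0,0,0,-0.5,-0.01,0.048,0,0,0,0,-0.5,-0.01,0.048,0,0,0,0,-0.5,0,0,0,0,0,0,-0.5,0,0,0,0,0,0,-0.5]'

```text
time_s: 27.38
tool_pos: [0.6427, -0.0965, 0.3534]
tool_rot: [-179.9, -0.0, 6.0]
force: [0.2, 1.2, -0.3]
grip_width: 0.0403
grasp_force: 30.0
```

Request:
drive_tool --rows '[0,0,0.05,0,0,0,-0.5,0,0,0.045,0,0,0,-0.5,0,0,0,0,0,0,-0.5,0,0,0,0,0,0,-0.5]'

```text
time_s: 27.88
tool_pos: [0.6437, -0.0956, 0.2603]
tool_rot: [-180.0, -0.1, 6.1]
force: [0.4, 0.5, 0.2]
grip_width: 0.0408
grasp_force: 30.0
```

Request:
drive_tool --rows '[0,0.0012,0.01,0,0,0,-0.5,0,0,0.01,0,0,0,-0.5,0,0,0.006,0,0,0,-0.5,0,0,0,0,0,0,-0.5,0,0,0,0,0,0,-0.5]'

```text
time_s: 28.5
tool_pos: [0.643, -0.0982, 0.2326]
tool_rot: [180.0, -0.0, 6.0]
force: [0.1, -0.1, -0.8]
grip_width: 0.04
grasp_force: 30.0
```

Request:
drive_tool --rows '[0.0005,-0.001,0.005,0,0,0,-0.5,0,0,0.004,0,0,0,-0.5,0,0,0.004,0,0,0,-0.5,0,0,0,0,0,0,-0.5,0,0,0,0,0,0,-0.5]'

```text
time_s: 29.12
tool_pos: [0.6432, -0.0969, 0.2219]
tool_rot: [180.0, 0.0, 6.0]
force: [-6.8, -0.5, 14.0]
grip_width: 0.0402
grasp_force: 30.0
```

Request:
drive_tool --rows '[0,0,-0.002,0,0,0,-0.5,0,0,0,0,0,0,0.4,0,0,0,0,0,0,0.5,0,0,-0.06,0,0,0,0.6,0,0,-0.06,0,0,0,0.6]'

```text
time_s: 29.75
tool_pos: [0.643, -0.0973, 0.3416]
tool_rot: [-180.0, 0.1, 6.0]
force: [1.7, 0.5, -0.5]
grip_width: 0.0675
grasp_force: 0.0
```

Request:
drive_tool --rows '[-0.005,-0.055,-0.04,0,0,0,0.6,-0.005,-0.055,0,0,0,0,0.6,-0.005,-0.055,0,0,0,0,0.6,-0.005,-0.055,0,0,0,0,0.6,-0.005,-0.055,0,0,0,0,0.6]'

```text
time_s: 30.38
tool_pos: [0.59, 0.1708, 0.3779]
tool_rot: [180.0, -0.0, 6.0]
force: [1.3, -0.6, -0.2]
grip_width: 0.0696
grasp_force: 0.0
```

Request:
drive_tool --rows '[0,0,0,0,0,-0.18,0.6,0,0,0,0,0,-0.18,0.6,0,0,0,0,0,-0.18,0.6,0,0,0,0,0,-0.18,0.6,0,0,0,0,0,-0.18,0.6]'

```text
time_s: 31.0
tool_pos: [0.5906, 0.1692, 0.3776]
tool_rot: [-180.0, 0.0, 57.9]
force: [-0.2, 0.3, -1.1]
grip_width: 0.0699
grasp_force: 0.0
```

Request:
drive_tool --rows '[0,0,0,0,0,-0.18,0.6,0,0,0,0,0,-0.18,0.6,0,0,0,0,0,-0.18,0.6,0,0,0,0,0,-0.03,0.6,0,0,0,0,0,0,0.6]'

```text
time_s: 31.62
tool_pos: [0.5906, 0.1691, 0.3778]
tool_rot: [-180.0, -0.0, 90.1]
force: [0.0, -0.3, 1.2]
grip_width: 0.0695
grasp_force: 0.0
```

Request:
drive_tool --rows '[0.055,-0.011,0,0,0,0,0.6,0.055,-0.011,0,0,0,0,0.6,0.056,-0.01,0.03,0,0,0,0.6,0,0,0.05,0,0,0,0.6,0,0,0.04,0,0,0,0.6]'

```text
time_s: 32.25
tool_pos: [0.5573, 0.3344, 0.257]
tool_rot: [-180.0, 0.0, 90.2]
force: [0.5, -0.2, -0.8]
grip_width: 0.0695
grasp_force: 0.0
```

Request:
drive_tool --rows '[0,0,0,0,0,0,0.6,0,0,0,0,0,0,0.6]'

```text
time_s: 32.5
tool_pos: [0.5587, 0.3339, 0.2606]
tool_rot: [179.9, -0.1, 90.2]
force: [-0.3, 0.9, 0.3]
grip_width: 0.0697
grasp_force: 0.0
```

Request:
drive_tool --rows '[0.001,0,0.03,0,0,0,0.6,0,0,0.026,0,0,0,0.6,0,0,0,0,0,0,0.6,0,0,0,0,0,0,0.6]'

```text
time_s: 33.0
tool_pos: [0.559, 0.3351, 0.2054]
tool_rot: [179.8, -0.1, 90.2]
force: [-0.2, 0.2, -0.1]
grip_width: 0.0697
grasp_force: 0.0
```

Request:
drive_tool --rows '[0,0,0,0,0,0,-0.4,0,0,0,0,0,0,-0.4,0,0,0,0,0,0,-0.4]'

```text
time_s: 33.38
tool_pos: [0.5583, 0.3345, 0.2034]
tool_rot: [180.0, -0.0, 90.2]
force: [0.2, 0.1, 2.4]
grip_width: 0.0477
grasp_force: 9.5
```

Request:
drive_tool --rows '[0,0,0,0,0,0,-0.4,0,0,-0.06,0,0,0,-0.4,0,0,-0.06,0,0,0,-0.4,-0.04,0.02,-0.05,0,0,0,-0.4,-0.055,0.02,0,0,0,0,-0.4]'

```text
time_s: 34.0
tool_pos: [0.5972, 0.2448, 0.3746]
tool_rot: [179.6, -0.2, 90.5]
force: [1.3, 0.0, -0.8]
grip_width: 0.0474
grasp_force: 30.0
```

Request:
drive_tool --rows '[-0.055,0.02,0,0,0,0,-0.4,0,0,0,0,0,0.18,-0.4,0,0,0,0,0,0.18,-0.4,0,0,0,0,0,0.18,-0.4,0,0,0,0,0,0.18,-0.4]'

```text
time_s: 34.62
tool_pos: [0.6171, 0.1875, 0.3691]
tool_rot: [-180.0, 0.0, 48.6]
force: [-0.2, 0.7, 0.4]
grip_width: 0.0473
grasp_force: 30.0
```

Request:
drive_tool --rows '[0,0,0,0,0,0.18,-0.4,0,0,0,0,0,0.18,-0.4,0,0,0,0,0,0.18,-0.4,0,0,0,0,0,0.18,-0.4,0,0,0,0,0,0.03,-0.4]'

```text
time_s: 35.25
tool_pos: [0.6171, 0.1876, 0.3692]
tool_rot: [180.0, 0.0, 6.0]
force: [0.0, -0.3, -0.2]
grip_width: 0.0469
grasp_force: 30.0
```

Request:
drive_tool --rows '[0,0,0,0,0,0,-0.4,0,0,0,0,0,0,-0.4]'

```text
time_s: 35.5
tool_pos: [0.6173, 0.1875, 0.3694]
tool_rot: [-180.0, 0.0, 6.1]
force: [0.1, -0.4, -0.4]
grip_width: 0.0469
grasp_force: 30.0
```

Request:
drive_tool --rows '[0.009,0.048,0,0,0,0,-0.4,0.009,0.048,0,0,0,0,-0.4,0.009,0.048,0,0,0,0,-0.4,0.009,0.048,0,0,0,0,-0.4,0.009,0.047,0,0,0,0,-0.4]'

```text
time_s: 36.12
tool_pos: [0.6874, -0.0472, 0.3695]
tool_rot: [180.0, -0.0, 6.1]
force: [1.0, 0.8, 0.1]
grip_width: 0.047
grasp_force: 30.0
```

Request:
drive_tool --rows '[0.009,0.047,0,0,0,0,-0.4,0,0,0.05,0,0,0,-0.4,0,0,0.05,0,0,0,-0.4,0,0,0,0,0,0,-0.4,0,0,0,0,0,0,-0.4]'

```text
time_s: 36.75
tool_pos: [0.7017, -0.0911, 0.2715]
tool_rot: [180.0, -0.1, 6.0]
force: [0.5, 0.4, 0.0]
grip_width: 0.047
grasp_force: 30.0
```

Request:
drive_tool --rows '[0,0,0.015,0,0,0,-0.4,0,0,0.015,0,0,0,-0.4,0,0,0.009,0,0,0,-0.4,0,0,0,0,0,0,-0.4,0,0,0,0,0,0,-0.4]'

```text
time_s: 37.38
tool_pos: [0.7011, -0.0913, 0.2308]
tool_rot: [180.0, -0.0, 6.0]
force: [-0.4, 0.2, 1.5]
grip_width: 0.0472
grasp_force: 30.0
```

Request:
drive_tool --rows '[0,0,0.005,0,0,0,-0.4,0,0,0.004,0,0,0,-0.4,0,0,0.004,0,0,0,-0.4,0,0,0,0,0,0,-0.4,0,0,0,0,0,0,-0.4]'

```text
time_s: 38.0
tool_pos: [0.7009, -0.0911, 0.2213]
tool_rot: [179.9, -0.0, 6.0]
force: [-8.3, 0.3, 16.9]
grip_width: 0.047
grasp_force: 30.0
```

Request:
drive_tool --rows '[0,0,-0.002,0,0,0,-0.4,0,0,0,0,0,0,0.5,0,0,0,0,0,0,0.6,0,0,-0.06,0,0,0,0.6,0,0,-0.06,0,0,0,0.6]'

```text
time_s: 38.62
tool_pos: [0.7007, -0.0915, 0.3393]
tool_rot: [-180.0, 0.1, 6.0]
force: [1.0, -0.3, -0.6]
grip_width: 0.0691
grasp_force: 0.0
```

Request:
drive_tool --rows '[0,-0.05,-0.04,0,0,0,0.6,0,-0.06,-0.02,0,0,0,0.6,0,-0.06,0,0,0,0,0.6,0,-0.06,0,0,0,0,0.6,0,-0.06,0,0,0,0,0.6]'

```text
time_s: 39.25
tool_pos: [0.6706, 0.1969, 0.3978]
tool_rot: [180.0, 0.0, 6.0]
force: [0.6, 0.1, 0.0]
grip_width: 0.0696
grasp_force: 0.0
```

Run:
```python
from h import *
print(get_obs()["tool_pos"])
D=grab("side","d9.png");S=grab("scene","s9.png")
a=cv2.resize(S["color"][130:330,130:330],None,fx=2.0,fy=2.0,interpolation=2)
b=cv2.resize(D["color"][190:390,190:490],None,fx=2.0,fy=2.0,interpolation=2)[:,:]
b=cv2.resize(D["color"][180:360,220:490],(400,267),interpolation=2)
c=np.zeros((267,400,3),np.uint8)
cv2.imwrite("pics/c7.png",np.hstack([a,cv2.copyMakeBorder(b,0,133,0,0,0)]))
```

```text
[0.67056862 0.19685696 0.39781502]
```

View pics/c7.png

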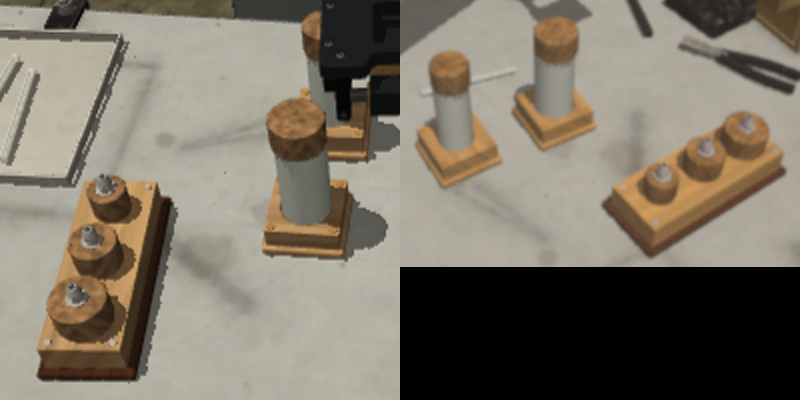

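c7 shows both tubes closed, at (295,130) in the scene half and (450,70)/(556,40) in the side half. All three blow corks sit level in their rack holes at (107,198), (94,250) and (80,307). The heights read at contact match fully seated corks.

```bash
python3 -c "
from cell import *
print(sign_off())"
```

```text
the job is handed in; nothing more can be done
None
```

All five corks are pushed home and the job is handed in at about 39 s: the two plain corks close the tubes that fit them, and the three blow corks sit in the rack holes of their size.

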